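Back off the sole press and draw out the heel block

TASK

The glue in the heel block has set: open the small screw press. Rolling a fingertip round the knurled rim of its hand wheel, back the wheel off two full turns from tight (anticlockwise seen from above) and leave it at two turns, ready for the next block; then hook a fingertip behind the batten on the press board and draw the board out along its guide strips until the heel block is wholly clear of the pressure plate. Nothing is gripped or lifted: the heel block stays lying on its board, the board stays flat on the bed of the press, and the jar, the hammer and the boot are left alone.

Things in the scene. Friction and masses are not known exactly. Their poses are not given: they have to be found in the camera images.
- press: small grey bench screw press, bolted down. Origin on the bench under the spindle axis, z up; the press board comes out towards the press's own -x. Base x -210 to +110 mm, 200 mm wide (y), its top (the bed) 22 mm above the bench; on it two low guide strips along x, inner faces at y = +-60 mm, 10 mm tall. Round columns 22 mm thick at x = 0, y = +-84 mm
- crosshead (a point): middle of the top of the fixed crosshead on the columns: 44 mm (press x) by 206 mm (press y), from 130 to 168 mm above the bench; column nuts on it reach 176 mm. The vertical screw passes through it, the hand wheel above, the pressure plate below
- plate (a point): centre of the underside of the steel, rubber-faced pressure plate, on the spindle axis; 100 mm (press x) by 130 mm (press y), 24 mm thick; 66 mm above the bench while tight. It is cushioned by 4 mm, so it leaves the work after about 0.7 turn of the wheel
- wheel_centre (a point): centre of the hand wheel's top face, 212 mm above the bench while tight. Solid flat steel disc, 108 mm across over its coarse straight knurl (48 ridges, 2 mm proud), rim 22 mm tall (190 to 212 mm above the bench while tight), nothing above it or around its rim. A black line on its top near the rim lies along this point's own x axis and shows its turning
- wheel (a joint): turning of the hand wheel in rad: 0 = tight (start), grows anticlockwise seen from above (loosening); 6.283 = one full turn. It turns with about 4 N along the rim, is still stiff enough to stay where it is left, and rises 6 mm per turn on its thread
- board: loose plywood press board, 230 mm (x) by 112 mm (y) by 12 mm, 0.25 kg, on the bed between the guide strips (4 mm play each side). Axes as the press's at the start; origin on its underside, below the heel block's place; it reaches from x = -185 mm (outer end, with the batten) to +45 mm. Clamped fast while the press is tight; free, it slides with a few N
- batten (a point): middle of the inner face (towards the heel block, the board's +x) of the batten, a wooden strip across the board's outer end: 25 mm (x) by 112 mm (y), standing 22 mm above the board's top. This point is 160 mm from the board's origin and 11 mm above the board's top (45 mm above the bench). From it to the pressure plate 110 mm of the board is bare
- heel: D-shaped heel block of glued cork lifts, 78 mm (x) by 68 mm (y) by 32 mm, 0.14 kg, loose on the board, at the start under the middle of the pressure plate. Origin on its underside, in the middle of its length
- jar: bystander: screw-lid jar of cement, 66 mm across, 85 mm tall; origin at the centre of its underside
- hammer: bystander: hammer, 260 mm long, lying; origin under its middle
- boot: bystander: suede boot, 265 mm long, 84 mm wide, 190 mm tall; origin under its ankle

How it is judged:
By the outcome, as a careful person would: the job done as asked, in the order asked, and still so for the second after the job is handed in, with the robot touching nothing.
It also fails if it takes over 72 s, if anything falls off the work surface, if the arm or the gripper's body presses on something with over 40 N, if the wrist force passes 120 N, or if a joint passes its speed limit or range.

ROBOT

A 6-joint arm with a two-finger parallel gripper is mounted at the origin on the work surface. World frame = base frame: x ahead of the robot, y to its left, z up, the work surface at z = 0. Lengths are in mm, angles in degrees, forces in N, time in s.
With the tool pointing down it reaches from about 350 to 850 mm from the base axis. Payload 8.1 kg.
Tool frame: the origin (TCP) lies at the centre of the arm's flange, where the gripper is bolted on; the fingertips stand 173 mm ahead of it and the grasp point (between the pads) lies 155 mm ahead of it; z points along the fingers, y is the line along which they close (so a half turn about z gives the same grasp; the last joint's range is limited). The gripper opens to 85 mm and grips with 20 to 120 N. Pads are 22 mm wide; open, the fingers measure 114 mm over their backs; the gripper's body (76 mm by 85 mm) begins 54 mm behind the grasp point. The pads swing forward as they close: fully open they stand 13 mm farther back than shut.
Start: joints at [69.591, 7.471, 85.268, -0, 87.261, -4.893], TCP at [160.48, 578.146, 404.692] pointing down, gripper open.
Joint ranges: [-169.43, 169.43], [-51.17, 129.36], [1.28, 143.12], [-76.62, 256.62], [0, 156.53], [-152.29, 152.29]. Speed limits (degrees/s): [136.94, 136.94, 159.86, 180, 180, 180].

INTERFACE

Orientations are given as [roll, pitch, yaw] about the fixed x, y, z axes, in that order (R = Rz(yaw) Ry(pitch) Rx(roll)).
In Python, from bench import * gives the robot as it stands.
- The arm moves only by the shell command python3 -m jog 'ROWS' [FORCE]. ROWS is text: rows parted by semicolons, each of 7 numbers parted by spaces: the shift along the tool's x, y, z scaled (see below), then the turn, a rotation vector about the tool's x, y, z scaled (see below), then the closure, from -1 (fully open) to 1 (shut). In form: tx ty tz wx wy wz hand; .... A call has 1 to 5 rows; each row shifts and turns the commanded pose from where the row before left it, along the tool's axes as they then stand; what a row does not reach is not made up. The controller multiplies each number of a shift by 0.1 m and each number of a turn by 60 degrees. A row lasts 1/8 s, in which the tool goes at most 62.5 mm and 10.7 degrees, less where a joint would pass 70% of its speed; a pose out of reach is approached as far as the arm can. A call with a number of a shift or a turn outside -1 to 1 is refused whole. A call with a gripper value outside its range is refused whole. The fingers move at their own pace and stop on an object; FORCE is the grip in N (left out, the last holds). Time passes only in rows, so rows that do not move let the fingers close. It gives the time, the measured TCP pose, the force, the opening and the grip force at its end, in the units of the state.
- sense(): the state, without advancing time (a new reading comes with each control period).
- snapshot(name): name is "side" or "top"; returns a dict with "img" (400x640x3 uint8, red, green, blue), "fx", "fy", "cx", "cy" (pixels), "extrinsics" (4x4, takes a point from camera to world coordinates). Camera axes: x right, y down, z forward; pixel columns grow to the right and rows downward; lengths in mm; the calibration is good to about 2 mm. A picture is of the moment at which its call begins. There is no depth.
- hand_in(): hands the job in; it is judged then, once.
The state is a dict: "time": time; "joint_pos": joint angles; "qd": joint speeds; "joint_efforts": joint torques, N m; "tool_pos": TCP position; "tcp_rot": TCP orientation; "ft_force": force on the tool from outside, world axes, zero at the start; "wrist_torque": the same for the moment, N m; "finger_gap": finger opening in mm; "grip_force": force on a finger pad.
Only numpy, scipy, OpenCV 4.12 (cv2) and the standard library are available. Lean on these libraries where they do the work, as an engineer would, in place of code of your own. Each camera call takes 0.05 s, during which the arm holds its last target. There are 200 camera calls.

## Working session

There is one attempt and no reset: what is moved stays moved. The work goes in short steps, Python scripts to look and compute and a shell command to move; the robot and the scene stay as the last step left them, time stands still between calls to the robot, and variables do not carry over. Pictures are saved under pics/ and viewed, at most 10 in all, crops included, and the job is handed in when it is done.

```bash
ls; mkdir -p pics
python3 - <<'E'
from bench import *
import cv2,numpy as np
for n in("side","top"):
    s=snapshot(n);cv2.imwrite(f"pics/{n}0.png",s["img"][:,:,::-1]);print(n,s["fx"],s["fy"],s["cx"],s["cy"],np.round(s["extrinsics"],3).tolist())
print(sense())
E
```

```text
pics
side 495.02698935894813 495.02698935894813 313.19301321531407 201.4914488451726 [[-0.903, -0.265, 0.338, 28.298], [-0.429, 0.579, -0.693, 991.428], [-0.012, -0.771, -0.637, 1105.505], [0.0, 0.0, 0.0, 1.0]]
top 415.41964481526963 415.41964481526963 316.35869091438775 196.9085419338327 [[0.006, -0.999, 0.051, 466.524], [-1.0, -0.007, -0.012, -32.143], [0.013, -0.051, -0.999, 1308.772], [0.0, 0.0, 0.0, 1.0]]
{'time': 0.1, 'joint_pos': array([ 6.95914102e+01,  7.51077474e+00,  8.53223536e+01,  4.64871256e-04,
        8.72640910e+01, -4.89277092e+00]), 'qd': array([-0.05474778, -0.09480344, -0.23033683, -0.02568594, -0.03854242,
        0.00604488]), 'joint_efforts': array([ 1.34085665e-03, -5.70948100e+01, -5.01943767e+01, -1.14353211e-04,
        8.08986370e-03, -3.35426193e-05]), 'tool_pos': array([160.40305969, 577.94323672, 403.75574817]), 'tcp_rot': array([-1.79903174e+02, -8.75456743e-03,  1.64484151e+02]), 'ft_force': array([0.36387617, 0.50407871, 0.82794336]), 'wrist_torque': array([ 0.05553679,  0.04221362, -0.0224955 ]), 'grip_force': 0.0, 'finger_gap': 85.60506911060318}
```

View pics/top0.png

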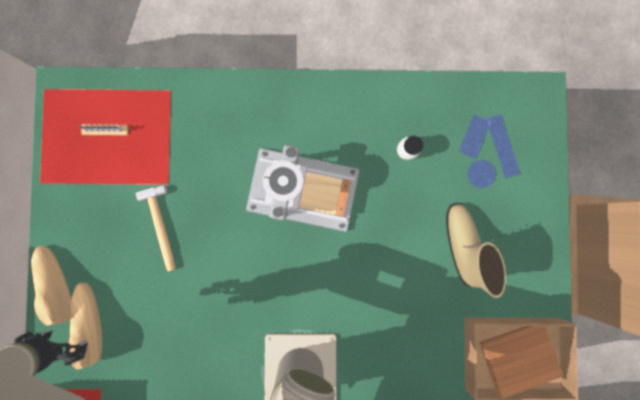

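View pics/side0.png

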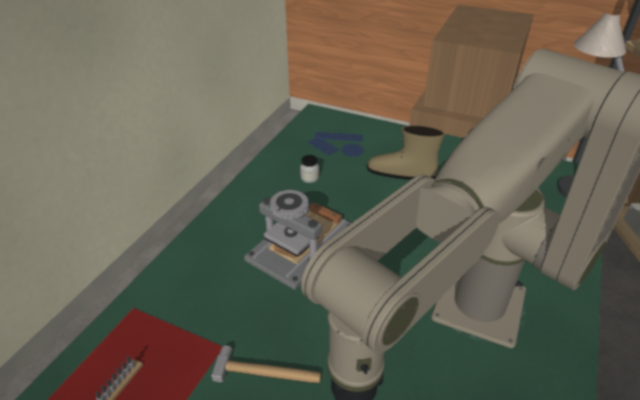

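The top view shows the press with its wheel at about (283,180) and the board running right to the orange batten at about (344,197). The side view confirms the layout: the jar is beyond the press, with the hammer and boot well away. Next I'll measure the wheel and press axes.

```bash
cat > h.py <<'E'
from bench import *
import cv2,numpy as np
def ray(s,u,v,z):
    E=np.array(s["extrinsics"]);d=E[:3,:3]@[(u-s["cx"])/s["fx"],(v-s["cy"])/s["fy"],1];o=E[:3,3]
    return np.round(o+d*(z-o[2])/d[2],1)
def proj(s,p):
    E=np.array(s["extrinsics"]);c=E[:3,:3].T@(np.array(p)-E[:3,3]);return c[:2]/c[2]*s["fx"]+[s["cx"],s["cy"]]
E
python3 - <<'E'
from h import *
s=snapshot("top");im=s["img"]
c=cv2.resize(im[135:245,230:380],None,fx=5,fy=5,interpolation=cv2.INTER_CUBIC);cv2.imwrite("pics/c1.png",c[:,:,::-1])
h=cv2.cvtColor(im,cv2.COLOR_RGB2HSV)
# batten by orange
m=cv2.inRange(h,(5,130,120),(14,255,255));m[:135]=0;m[245:]=0;m[:,:320]=0;m[:,365:]=0
p=cv2.findNonZero(m);r=cv2.minAreaRect(p);print("batten",r,[ray(s,*q,56).tolist() for q in cv2.boxPoints(r)])
# base: not green
g=cv2.inRange(h,(60,60,0),(95,255,255));b=255-g;b[:135]=0;b[245:]=0;b[:,:235]=0;b[:,370:]=0
cs,_=cv2.findContours(b,cv2.RETR_EXTERNAL,cv2.CHAIN_APPROX_NONE);k=max(cs,key=cv2.contourArea)
r=cv2.minAreaRect(k);print("base",r,[ray(s,*q,22).tolist() for q in cv2.boxPoints(r)])
g=cv2.GaussianBlur(cv2.cvtColor(c,cv2.COLOR_RGB2GRAY),(5,5),1)
E
```

```text
batten ((343.61541748046875, 191.42308044433594), (3.3339738845825195, 19.807727813720703), 11.309932708740234) [[519.0, -119.2, 56.0], [578.0, -130.8, 56.0], [576.1, -140.7, 56.0], [517.1, -129.1, 56.0]]
base ((303.1514587402344, 186.31507873535156), (104.98536682128906, 75.6829833984375), 11.560132026672363) [[481.2, 174.8, 22.0], [712.6, 131.0, 22.0], [649.1, -190.2, 22.0], [418.2, -143.4, 22.0]]
```

View pics/c1.png

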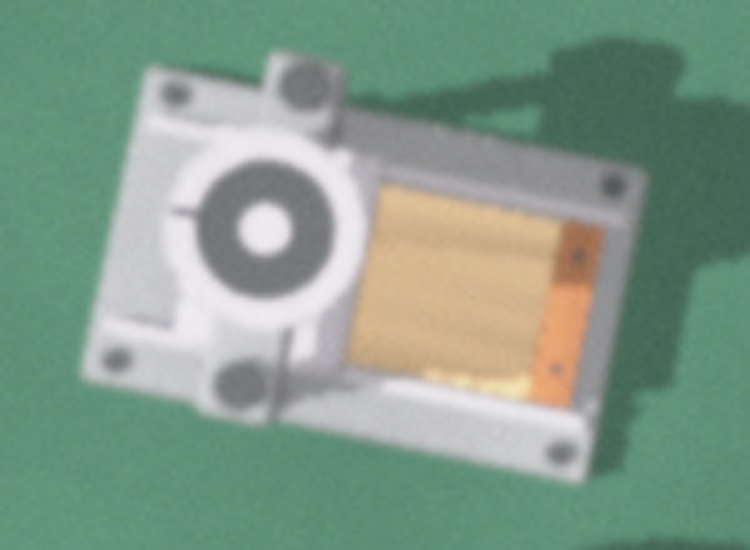

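The crop shows the wheel hub at (265,229) and the black line at (185,212), pointing left. The column nuts are at (306,85) and (241,383), the base corners are clear, and the batten's inner edge runs (562,221) to (532,398).

Run:
```python
from h import *
s=snapshot("top")
f=lambda u,v,z:ray(s,(u+.5)/5-.5+230,(v+.5)/5-.5+135,z)
W=f(265,229,212);L=f(183,212,212);n1=f(306,85,176);n2=f(241,383,176)
print("wheel",W,"mark",L,L-W,"nuts",n1,n2,(n1+n2)/2,np.linalg.norm(n1-n2))
C=[f(*q,22) for q in((148,68),(648,173),(585,482),(82,380))]
print([c.tolist() for c in C],[np.linalg.norm(C[i]-C[(i+1)%4]) for i in range(4)])
x=(C[0]+C[3]-C[1]-C[2]);yaw=np.degrees(np.arctan2(x[1],x[0]));y=C[0]-C[3]+C[1]-C[2]
ex=x/np.linalg.norm(x);print("yaw",yaw,np.degrees(np.arctan2(y[1],y[0])),"origin from base",sum(C)/4+50*ex, "nut yaw",np.degrees(np.arctan2(*(n1-n2)[1::-1])))
b1,b2=f(562,221,56),f(532,398,56);print("batten",b1,b2,(b1+b2)/2)
print("edge",[ (np.array(q)-W)@ex for q in(b1,b2)])
t=snapshot("side");print("side wheel px",proj(t,W))
```

```text
wheel [565.6  43.9 212. ] mark [574.3  87.4 212. ] [ 8.7 43.5  0. ] nuts [648.2  24.8 176. ] [484.6  58.6 176. ] [566.4  41.7 176. ] 167.05508073686357
[[682.8, 131.0, 22.0], [619.4, -181.0, 22.0], [427.2, -142.1, 22.0], [488.3, 169.2, 22.0]] [np.float64(318.3764438522423), np.float64(196.09704230303933), np.float64(317.2394994322113), np.float64(198.21576627503669)]
yaw 78.70421026670165 -11.275736250379575 origin from base [564.21870426  43.30645273  22.        ] nut yaw -11.673155137361677
batten [ 585.8 -124.9   56. ] [ 478.5 -107.1   56. ] [ 532.15 -116.     56.  ]
edge [np.float64(-161.57352789778724), np.float64(-165.1356200666294)]
side wheel px [289.46133438 200.793181  ]
```

The measurements agree: base 318x197 mm against 320x200, and nuts 167 mm apart against 168. The press is at about (565, 43.3) with yaw 78.7°, and the line starts along press +x. I'll turn the tool to yaw 168.7 so tool x = press y and tool y = press x, shut the fingers and approach.

```bash
python3 -m jog '0 0 0 0 0 -0.07 1;-0.4 -0.28 0 0 0 0 1;-0.4 -0.28 0 0 0 0 1;-0.4 -0.28 0 0 0 0 1;-0.4 -0.28 0 0 0 0 1'; python3 -m jog '-0.4 -0.28 0 0 0 0 1;-0.4 -0.28 0 0 0 0 1;-0.4 -0.28 0 0 0 0 1;-0.4 -0.28 0 0 0 0 1;0 0 0 0 0 0 1'
cat >> h.py <<'E'
def pr(p=None):
    s=sense();p=s["tool_pos"] if p is None else p;a=np.radians(78.7);d=np.array(p)[:2]-[565.2,43.3]
    return np.round([d@[np.cos(a),np.sin(a)],d@[-np.sin(a),np.cos(a)],p[2]],1)
def st():
    s=sense();a=np.radians(78.7);f=s["ft_force"];print(round(s["time"],2),"press xyz",pr(),"rot",np.round(s["tcp_rot"],1),"F press",np.round([f[0]*np.cos(a)+f[1]*np.sin(a),-f[0]*np.sin(a)+f[1]*np.cos(a),f[2]],1),"gap",round(s["finger_gap"],1))
E
python3 -c "from h import *;st()"
```

```text
time: 0.88
tool_pos: [296.2, 435.7, 404.7]
tcp_rot: [180.0, 0.0, 168.7]
ft_force: [0.6, 0.2, 0.2]
finger_gap: 0.1
grip_force: 0.0
time: 1.5
tool_pos: [432.1, 293.4, 404.6]
tcp_rot: [-180.0, 0.0, 168.4]
ft_force: [0.7, 0.7, -0.7]
finger_gap: -0.1
grip_force: 0.0
1.5 press xyz [219.2 179.5 404.6] rot [-180.     0.   168.4] F press [ 0.8 -0.6 -0.7] gap -0.1
```

```bash
python3 -m jog '-0.45 -0.32 0 0 0 -0.005 1;-0.45 -0.32 0 0 0 0 1;-0.45 -0.32 0 0 0 0 1;-0.44 -0.32 0.1 0 0 0 1;0 0 0.3 0 0 0 1'; python3 -m jog '0 0 0.04 0 0 0 1;0 0 0 0 0 0 1'; python3 -c "
from h import *;st()
s=snapshot('side')
cv2.imwrite('pics/s2.png',cv2.resize(s['img'][130:300,200:440],None,fx=3,fy=3)[:,:,::-1])"
```

```text
time: 2.12
tool_pos: [583.7, 133.6, 366.0]
tcp_rot: [179.9, 0.2, 168.8]
ft_force: [0.0, 0.6, -0.5]
finger_gap: 0.3
grip_force: 0.0
time: 2.38
tool_pos: [580.9, 136.7, 360.9]
tcp_rot: [180.0, -0.0, 169.1]
ft_force: [0.4, 0.8, -0.9]
finger_gap: 0.1
grip_force: 0.0
2.38 press xyz [ 94.6   2.9 360.9] rot [180.   -0.  169.1] F press [ 0.9 -0.2 -0.9] gap 0.1
```

View pics/s2.png

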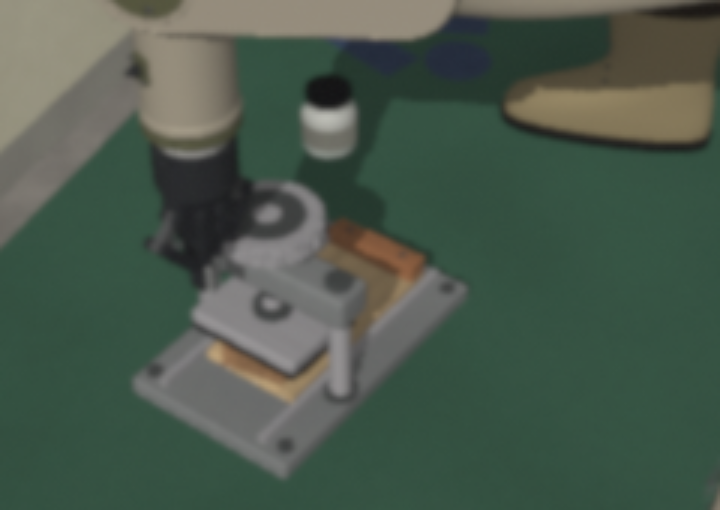

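The view shows the shut fingertips standing beside the wheel on its +x side at rim height, clear of the crosshead. Now I'll feel for contact.

```bash
python3 -m jog '-0.03 -0.2 0 0 0 0.005 1;0 -0.04 0 0 0 0 1;0 0 0 0 0 0 1'; python3 -c "from h import *;st()"; python3 -m jog '0 -0.04 0 0 0 0 1;0 0 0 0 0 0 1'; python3 -c "from h import *;st()"; python3 -m jog '0 -0.03 0 0 0 0 1;0 0 0 0 0 0 1'; python3 -c "from h import *;st()"
```

```text
time: 2.8
tool_pos: [579.9, 111.4, 361.9]
tcp_rot: [179.9, 0.1, 168.7]
ft_force: [0.8, 1.6, 1.8]
finger_gap: -0.0
grip_force: 1.1
2.8 press xyz [ 69.6  -1.1 361.9] rot [1.799e+02 1.000e-01 1.687e+02] F press [ 1.7 -0.5  1.8] gap -0.0
time: 3.05
tool_pos: [579.4, 109.9, 362.1]
tcp_rot: [179.6, 0.2, 168.8]
ft_force: [5.6, 16.7, 0.8]
finger_gap: 0.2
grip_force: 8.3
3.05 press xyz [ 68.1  -0.9 362.1] rot [179.6   0.2 168.8] F press [17.5 -2.2  0.8] gap 0.2
time: 3.3
tool_pos: [579.1, 108.9, 362.2]
tcp_rot: [179.4, 0.2, 168.9]
ft_force: [8.9, 27.0, -1.4]
finger_gap: -0.1
grip_force: 13.9
3.3 press xyz [ 67.1  -0.7 362.2] rot [179.4   0.2 168.9] F press [28.2 -3.4 -1.4] gap -0.1
```

Contact came at 68.3 mm, as expected from the 54 mm rim and 14.5 mm half finger, with a stiffness of about 5 N/mm. I'll roll the first quadrant and check.

```bash
python3 -m jog '0.11 0.01 0 0 0 0 1;0.129 -0.017 0 0 0 0 1;0.121 -0.05 0 0 0 0 1;0.104 -0.079 0 0 0 0 1;0 0 0 0 0 0 1'; python3 -c "from h import *;st()";  python3 -m jog '0.079 -0.104 0 0 0 0 1;0.05 -0.121 0 0 0 0 1;0.017 -0.129 0 0 0 0 1;0 0 0 0 0 0 1'; python3 -c "
from h import *;st()
a=snapshot('side');b=snapshot('top')
u,v=np.int32(proj(a,[565.2,43.3,212]));A=cv2.resize(a['img'][v-45:v+45,u-50:u+50],None,fx=4,fy=4,interpolation=2)
u,v=np.int32(proj(b,[565.2,43.3,212]));B=cv2.resize(b['img'][v-45:v+45,u-50:u+50],None,fx=4,fy=4,interpolation=2)
cv2.imwrite('pics/q1.png',np.hstack([A,B])[:,:,::-1])"
```

```text
time: 3.92
tool_pos: [529.4, 101.5, 361.8]
tcp_rot: [179.9, 0.0, 168.7]
ft_force: [-2.6, 6.7, 4.0]
finger_gap: -0.1
grip_force: 3.3
3.92 press xyz [ 50.   46.5 361.8] rot [179.9   0.  168.7] F press [6.1 3.9 4. ] gap -0.1
time: 4.42
tool_pos: [506.5, 69.5, 361.3]
tcp_rot: [179.9, -0.4, 168.7]
ft_force: [-23.5, 8.2, 16.6]
finger_gap: -0.2
grip_force: 12.5
4.42 press xyz [ 14.2  62.7 361.3] rot [179.9  -0.4 168.7] F press [ 3.5 24.6 16.6] gap -0.2
```

View pics/q1.png

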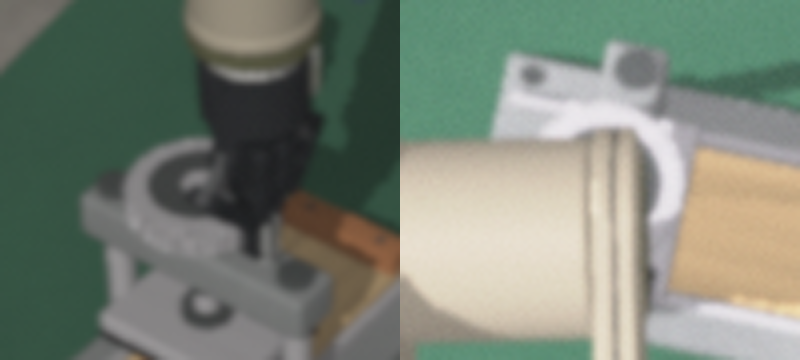

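The arm hides the wheel from the top camera, and the line isn't obvious in the side view at (185,190). I'll unroll the wheel's top ring numerically to read the line.

```bash
cat >> h.py <<'E'
def ring(cam,turn=0.,show=True):
    s=snapshot(cam);g=cv2.GaussianBlur(cv2.cvtColor(s["img"],cv2.COLOR_RGB2GRAY),(0,0),.5);A=np.arange(0,360,4);R=[]
    for r in(41,44,47):
        P=np.float32([proj(s,[565.2+r*np.cos(np.radians(a+78.7)),43.3+r*np.sin(np.radians(a+78.7)),212+6*turn]) for a in A])
        R.append(cv2.remap(g,P[None,:,0],P[None,:,1],cv2.INTER_LINEAR)[0])
    v=np.mean(R,0).astype(int)
    print(cam,"|".join(" ".join(map(str,v[i:i+15])) for i in range(0,90,15)))
E
python3 -c "
from h import *
ring('side',.3)
print([ (a,proj(snapshot('side'),[565.2+44*np.cos(np.radians(a+78.7)),43.3+44*np.sin(np.radians(a+78.7)),212]).round().tolist()) for a in (0,90,180,270)])"
```

```text
side 120 121 120 121 121 121 120 120 121 122 123 118 107 90 72|56 43 36 34 32 31 32 34 37 38 38 38 37 36 35|36 35 35 35 35 35 36 37 38 40 41 40 39 37 35|36 38 41 42 44 44 47 60 83 103 113 116 118 121 121|120 118 118 119 120 120 119 118 118 119 119 119 119 119 119|119 120 121 121 121 120 120 121 120 119 118 118 119 119 120
[(0, [280.0, 209.0]), (90, [302.0, 207.0]), (180, [299.0, 193.0]), (270, [278.0, 195.0])]
```

The line isn't on the visible arcs (0–50°, 215–360°), so it has been carried behind the finger as expected. I'll roll on through the second and third quadrants, pressing slightly deeper at the rounded finger corners.

```bash
python3 -m jog '0 -0.145 0 0 0 0 1;0 -0.145 0 0 0 0 1;-0.027 -0.127 0 0 0 0 1;-0.057 -0.113 0 0 0 0 1;-0.08 -0.096 0 0 0 0 1'; python3 -c "from h import *;st();ring('side',.5)";  python3 -m jog '-0.096 -0.08 0 0 0 0 1;-0.113 -0.057 0 0 0 0 1;-0.127 -0.027 0 0 0 0 1;-0.11 0 0 0 0 0 1;-0.11 0 0 0 0 0 1'; python3 -c "
from h import *;st()
ring('side',.6);ring('top',.6)"
```

```text
time: 5.4
tool_pos: [511.7, 3.4, 361.0]
tcp_rot: [-179.9, -0.2, 168.7]
ft_force: [-6.2, -0.3, 4.7]
finger_gap: 0.0
grip_force: 3.4
5.4 press xyz [-49.6  44.7 361. ] rot [-179.9   -0.2  168.7] F press [-1.5  6.   4.7] gap 0.0
side 121 122 121 122 123 124 124 124 125 125 126 125 127 126 127|128 128 129 130 131 131 131 131 130 130 130 131 131 129 128|127 127 126 125 122 116 108 97 86 74 65 60 58 59 60|66 76 85 91 96 104 112 115 116 116 117 117 117 117 119|120 120 118 117 118 117 118 119 121 122 122 121 121 120 119|119 120 120 121 121 121 121 121 120 120 119 119 119 120 121
time: 6.08
tool_pos: [564.6, -23.2, 360.4]
tcp_rot: [-180.0, -0.0, 168.7]
ft_force: [-0.1, -0.1, -0.5]
finger_gap: 0.4
grip_force: 0.0
6.08 press xyz [-65.3 -12.5 360.4] rot [-180.    -0.   168.7] F press [-0.1  0.1 -0.5] gap 0.4
side 120 120 120 120 121 122 122 122 123 124 125 126 125 126 127|128 128 128 129 130 131 130 131 131 131 130 131 130 129 129|129 129 128 128 127 126 124 124 122 122 123 123 124 125 125|123 118 106 94 88 98 110 115 117 118 119 117 117 116 117|118 119 119 117 118 120 121 121 121 122 122 121 122 122 122|122 122 121 120 120 120 119 120 120 119 119 119 119 120 120
top 228 227 227 226 226 225 223 221 218 213 207 195 184 182 196|209 209 191 159 133 126 138 174 213 228 230 229 229 227 226|227 229 230 230 228 227 226 225 225 221 210 188 159 141 140|152 173 194 206 212 214 215 216 217 218 219 220 220 221 221|221 221 222 222 223 222 222 219 207 186 164 150 140 148 176|203 211 204 188 181 188 200 209 216 221 223 225 225 226 228
```

```bash
python3 -c "
from h import *
a=snapshot('side');b=snapshot('top')
u,v=np.int32(proj(a,[565.2,43.3,212]));A=cv2.resize(a['img'][v-45:v+45,u-50:u+50],None,fx=4,fy=4,interpolation=2)
u,v=np.int32(proj(b,[565.2,43.3,212]));print(u,v);B=cv2.resize(b['img'][v-45:v+45,u-50:u+50],None,fx=4,fy=4,interpolation=2)
cv2.imwrite('pics/q2.png',np.hstack([A,B])[:,:,::-1])"
```

```text
282 180
```

View pics/q2.png

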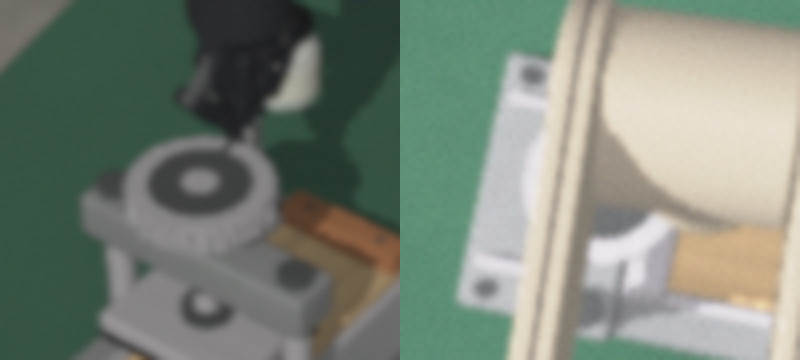

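The side view shows the line clearly at (232,147), matching the 196° reading. The finger has lost contact on this side, so I'll feel for the rim to correct the centre.

```bash
python3 -m jog '0 0.03 0 0 0 0 1;0 0 0 0 0 0 1'; python3 -c "from h import *;st()"; python3 -m jog '0 0.03 0 0 0 0 1;0 0 0 0 0 0 1'; python3 -c "from h import *;st()"; python3 -m jog '0 0.02 0 0 0 0 1;0 0 0 0 0 0 1'; python3 -c "from h import *;st();ring('side',.55)"
```

```text
time: 6.52
tool_pos: [564.5, -21.5, 360.9]
tcp_rot: [-179.8, 0.1, 168.6]
ft_force: [0.2, -11.4, -1.4]
finger_gap: -0.4
grip_force: 5.1
6.53 press xyz [-63.6 -12.  360.9] rot [-1.798e+02  1.000e-01  1.686e+02] F press [-11.1  -2.5  -1.4] gap -0.4
time: 6.78
tool_pos: [564.8, -20.4, 360.9]
tcp_rot: [-179.6, 0.1, 168.6]
ft_force: [-1.9, -22.6, 0.4]
finger_gap: -0.4
grip_force: 11.3
6.78 press xyz [-62.5 -12.1 360.9] rot [-1.796e+02  1.000e-01  1.686e+02] F press [-22.6  -2.5   0.4] gap -0.4
time: 7.02
tool_pos: [565.0, -19.7, 361.0]
tcp_rot: [-179.4, 0.1, 168.5]
ft_force: [-3.8, -30.1, 0.7]
finger_gap: -0.2
grip_force: 13.7
7.03 press xyz [-61.9 -12.2 361. ] rot [-1.794e+02  1.000e-01  1.685e+02] F press [-30.2  -2.2   0.7] gap -0.2
side 122 121 121 121 122 123 123 124 125 125 126 127 127 127 128|129 129 128 129 131 131 131 131 131 131 130 130 130 129 129|129 129 128 128 127 126 124 124 123 122 122 123 123 124 125|123 120 111 97 90 98 110 115 117 119 119 118 117 116 116|118 118 118 118 118 119 120 121 120 121 121 121 121 122 122|122 122 121 121 120 119 119 120 120 120 119 119 120 121 122
```

The true centre is about 2 mm towards press +x, and the effective half thickness is 12.4 mm. I'll continue with the corrected circle.

```bash
python3 -m jog '-0.12 0.023 0 0 0 0 1;-0.108 0.053 0 0 0 0 1;-0.09 0.076 0 0 0 0 1'; python3 -c "from h import *;st()"; python3 -m jog '-0.076 0.09 0 0 0 0 1;-0.053 0.108 0 0 0 0 1;-0.023 0.12 0 0 0 0 1'; python3 -c "from h import *;st();ring('side',.8)"; python3 -m jog '0 0.12 0 0 0 0 1;0 0.12 0 0 0 0 1'; python3 -c "from h import *;st();ring('side',.9)"
```

```text
time: 7.45
tool_pos: [600.4, -9.0, 361.4]
tcp_rot: [-179.8, 0.2, 168.5]
ft_force: [3.2, -11.4, 0.7]
finger_gap: -0.2
grip_force: 5.6
7.45 press xyz [-44.3 -44.7 361.4] rot [-179.8    0.2  168.5] F press [-10.5  -5.3   0.7] gap -0.2
time: 7.82
tool_pos: [622.7, 19.9, 362.0]
tcp_rot: [-179.8, 0.5, 168.6]
ft_force: [17.5, -12.3, -4.6]
finger_gap: 0.0
grip_force: 9.8
7.83 press xyz [-11.7 -61.  362. ] rot [-179.8    0.5  168.6] F press [ -8.7 -19.6  -4.6] gap 0.0
side 118 118 120 120 120 120 120 121 122 123 123 124 125 126 127|127 127 127 128 128 129 130 130 130 131 130 131 131 130 129|129 128 127 127 126 125 125 125 124 124 123 122 121 120 119|119 120 121 122 121 120 120 121 121 123 123 121 120 119 118|117 118 119 119 118 117 114 107 97 96 103 112 117 119 118|119 120 121 121 120 120 119 119 119 119 119 119 118 118 117
time: 8.12
tool_pos: [628.3, 44.1, 362.7]
tcp_rot: [-180.0, 0.7, 168.6]
ft_force: [20.4, -6.2, -4.0]
finger_gap: 0.3
grip_force: 10.3
8.12 press xyz [ 13.1 -61.7 362.7] rot [-180.     0.7  168.6] F press [ -2.1 -21.2  -4. ] gap 0.3
side 120 119 118 118 118 119 119 120 122 122 123 123 124 123 124|125 126 128 129 130 130 130 130 130 130 130 130 130 130 129|128 128 128 128 127 126 126 124 123 123 123 123 122 121 120|119 118 117 118 116 117 117 117 118 119 119 120 120 121 121|121 120 119 119 119 118 118 118 117 118 118 117 115 109 100|96 100 108 115 118 119 117 117 117 117 118 118 118 119 119
```

The line follows cleanly: 274°, then 300°. Continuing.

```bash
python3 -m jog '0.023 0.12 0 0 0 0 1;0.053 0.108 0 0 0 0 1;0.076 0.09 0 0 0 0 1;0.09 0.076 0 0 0 0 1;0.108 0.053 0 0 0 0 1'; python3 -m jog '0.12 0.03 0 0 0 0 1;0.11 0 0 0 0 0 1;0.11 0 0 0 0 0 1'; python3 -c "from h import *;st();ring('side',1.1)"; python3 -m jog '0.12 -0.023 0 0 0 0 1;0.108 -0.053 0 0 0 0 1;0.09 -0.076 0 0 0 0 1'; python3 -c "from h import *;st();ring('side',1.2)"
```

```text
time: 8.8
tool_pos: [602.1, 98.8, 363.8]
tcp_rot: [179.6, 0.6, 168.8]
ft_force: [17.2, 14.7, 0.4]
finger_gap: -0.3
grip_force: 16.3
time: 9.18
tool_pos: [568.2, 110.8, 364.3]
tcp_rot: [179.3, 0.4, 168.9]
ft_force: [7.7, 26.3, 6.6]
finger_gap: -0.3
grip_force: 14.0
9.18 press xyz [ 66.8  10.2 364.3] rot [179.3   0.4 168.9] F press [27.3 -2.4  6.6] gap -0.3
side 35 42 56 78 99 114 121 122 122 119 107 95 104 119 125|127 128 128 129 129 129 129 129 129 129 129 128 128 128 127|127 127 126 127 126 126 125 125 124 123 122 122 122 122 121|119 111 101 90 86 85 83 75 61 45 38 39 42 42 38|34 33 34 36 38 37 36 34 34 35 37 39 40 40 39|38 38 37 37 37 37 37 37 37 37 37 35 33 32 32
time: 9.6
tool_pos: [532.2, 102.5, 364.4]
tcp_rot: [179.3, 0.1, 169.0]
ft_force: [-12.5, 27.9, 17.7]
finger_gap: -0.2
grip_force: 12.9
9.6 press xyz [ 51.6  43.9 364.4] rot [1.793e+02 1.000e-01 1.690e+02] F press [24.9 17.7 17.7] gap -0.2
side 55 55 50 40 33 31 32 36 38 38 35 33 34 37 46|60 74 84 89 92 91 88 89 98 107 112 115 115 114 111|107 100 95 90 86 82 78 74 66 57 47 41 39 40 41|40 38 36 37 38 39 40 41 42 42 43 43 43 44 43|43 43 43 43 43 43 46 55 69 82 92 101 106 112 115|118 120 121 122 122 121 118 112 104 94 85 77 69 60 56
```

Line at 404°, as predicted. Continuing through the next quadrants.

```bash
python3 -m jog '0.08 -0.09 0 0 0 0 1;0.058 -0.108 0 0 0 0 1;0.028 -0.12 0 0 0 0 1'; python3 -c "from h import *;st()"; python3 -m jog '0 -0.12 0 0 0 0 1;0 -0.13 0 0 0 0 1;-0.023 -0.12 0 0 0 0 1;-0.053 -0.108 0 0 0 0 1;-0.076 -0.09 0 0 0 0 1'; python3 -c "from h import *;st()";  python3 -m jog '-0.09 -0.076 0 0 0 0 1;-0.108 -0.053 0 0 0 0 1;-0.12 -0.02 0 0 0 0 1'; python3 -c "from h import *;st();ring('side',1.6)"
```

```text
time: 10.02
tool_pos: [508.2, 72.7, 362.5]
tcp_rot: [179.6, -0.4, 168.9]
ft_force: [-26.9, 19.0, 24.0]
finger_gap: 0.2
grip_force: 18.4
10.03 press xyz [ 17.6  61.7 362.5] rot [179.6  -0.4 168.9] F press [13.4 30.1 24. ] gap 0.2
time: 10.65
tool_pos: [511.6, 9.9, 360.5]
tcp_rot: [-179.8, -0.5, 168.7]
ft_force: [-25.3, -6.3, 13.1]
finger_gap: -0.5
grip_force: 13.6
10.65 press xyz [-43.2  46.1 360.5] rot [-179.8   -0.5  168.7] F press [-11.1  23.6  13.1] gap -0.5
time: 11.02
tool_pos: [540.6, -14.8, 361.0]
tcp_rot: [-179.4, -0.3, 168.5]
ft_force: [-18.5, -32.3, 10.3]
finger_gap: -0.3
grip_force: 17.6
11.03 press xyz [-61.8  12.8 361. ] rot [-179.4   -0.3  168.5] F press [-35.3  11.8  10.3] gap -0.3
side 121 122 123 123 124 125 126 126 126 126 127 128 129 128 129|129 130 131 131 131 131 131 131 131 131 131 131 130 130 130|129 129 129 130 129 128 127 125 123 120 116 110 104 100 98|97 97 96 98 104 110 115 117 117 117 117 117 116 116 116|110 96 89 98 109 115 117 118 119 119 120 120 121 120 120|121 121 121 121 121 121 121 121 122 121 122 121 122 122 121
```

Line at 248°, so 608° in all, with 112° to go.

```bash
python3 -m jog '-0.11 -0.01 0 0 0 0 1;-0.11 0 0 0 0 0 1;-0.12 0.023 0 0 0 0 1;-0.108 0.053 0 0 0 0 1;-0.09 0.076 0 0 0 0 1'; python3 -c "from h import *;st();ring('side',1.85)"
```

```text
time: 11.7
tool_pos: [599.4, -10.7, 362.2]
tcp_rot: [-179.7, 0.4, 168.5]
ft_force: [7.0, -16.0, 0.2]
finger_gap: 0.2
grip_force: 7.4
11.7 press xyz [-46.2 -44.1 362.2] rot [-179.7    0.4  168.5] F press [-14.3 -10.    0.2] gap 0.2
side 119 119 120 120 120 121 122 124 125 125 126 126 126 126 127|127 127 127 127 128 129 131 131 131 131 131 131 130 129 129|129 128 128 128 127 126 126 126 124 124 124 125 123 123 122|122 122 122 123 123 121 119 120 121 123 124 122 118 115 115|116 117 118 118 119 119 119 118 117 117 117 117 117 117 116|115 109 101 98 102 110 116 118 119 118 118 119 119 120 120
```

```bash
sed -i 's/np.arange(0,360,4)/np.arange(0,360,4)+off/;s/show=True/off=0/' h.py
cat >> h.py <<'E'
def mark(lo,hi,turn,cam="side",c=(567.2-1.6,45.2)):
    s=snapshot(cam);g=cv2.cvtColor(s["img"],cv2.COLOR_RGB2GRAY).astype(np.float32);A=np.arange(lo,hi,1.);R=[]
    for r in(41,43,45,47):
        P=np.float32([proj(s,[c[0]+r*np.cos(np.radians(a+78.7)),c[1]+r*np.sin(np.radians(a+78.7)),212+6*turn]) for a in A])
        R.append(cv2.remap(g,P[None,:,0],P[None,:,1],cv2.INTER_LINEAR)[0])
    v=np.mean(R,0);w=np.clip(np.median(v)-6-v,0,None);print(cam,"mark",round((w@A)/w.sum(),1),"depth",w.max().round())
E
python3 -m jog '-0.076 0.09 0 0 0 0 1;-0.053 0.108 0 0 0 0 1;0 0 0 0 0 0 1'; python3 -c "from h import *;st();ring('side',1.95);mark(-60,60,1.95)"
```

```text
time: 12.12
tool_pos: [616.5, 8.7, 362.4]
tcp_rot: [-179.9, 0.5, 168.6]
ft_force: [13.8, -7.4, -1.3]
finger_gap: -0.0
grip_force: 7.6
12.12 press xyz [-23.9 -57.1 362.4] rot [-179.9    0.5  168.6] F press [ -4.6 -14.9  -1.3] gap -0.0
side 118 119 119 121 121 120 121 122 123 124 123 124 124 125 126|127 127 128 129 130 131 131 130 130 129 129 129 129 129 128|128 128 128 128 127 126 125 125 124 122 121 121 120 120 120|119 120 120 120 120 120 121 122 122 120 119 119 120 121 120|118 119 120 119 118 117 117 117 117 118 120 119 119 119 119|119 120 120 120 120 119 118 114 108 100 99 106 114 117 118
side mark -22.6 depth 20.0
```

```bash
python3 -m jog '-0.023 0.12 0 0 0 0 1;0 0.06 0 0 0 0 1;0 0 0 0 0 0 1'; python3 -c "from h import *;st();mark(-60,60,2)"
```

```text
time: 12.6
tool_pos: [623.7, 25.3, 363.0]
tcp_rot: [-180.0, 0.8, 168.6]
ft_force: [27.0, -10.2, -6.9]
finger_gap: 0.0
grip_force: 14.7
12.6 press xyz [ -6.2 -60.9 363. ] rot [-180.     0.8  168.6] F press [ -4.7 -28.4  -6.9] gap 0.0
side mark -2.9 depth 22.0
```

```bash
python3 -m jog '0 0.02 0 0 0 0 1;0 0 0 0 0 0 1;-0.2 0 0 0 0 0 1;-0.3 0 0 0 0 0 1;0 0 -0.5 0 0 0 1'; python3 -c "from h import *;st();mark(-60,60,2)"; python3 -m jog '-0.5 0 -0.3 0 0 0 1;-0.5 0 0 0 0 0 1;-0.2 -0.5 0 0 0 0 1;0 -0.6 0 0 0 0 1;0 -0.5 0 0 0 0 1'; python3 -m jog '0 -0.4 0 0 0 0 1;0 0 0 0 0 0 1'; python3 -c "
from h import *;st();mark(-60,60,2)
b=snapshot('top')
u,v=np.int32(proj(b,[565.2,43.3,212]));print(u,v);B=cv2.resize(b['img'][v-50:v+60,u-50:u+110],None,fx=5,fy=5,interpolation=2)
cv2.imwrite('pics/q3.png',B[:,:,::-1])"
```

```text
time: 13.28
tool_pos: [669.7, 19.0, 403.9]
tcp_rot: [-179.9, -0.7, 168.7]
ft_force: [-0.1, 0.3, 0.8]
finger_gap: 0.2
grip_force: 0.0
13.28 press xyz [  -3.4 -107.2  403.9] rot [-179.9   -0.7  168.7] F press [0.3 0.1 0.8] gap 0.2
side mark -1.3 depth 28.0
time: 13.95
tool_pos: [755.9, -162.9, 440.4]
tcp_rot: [180.0, -0.0, 168.7]
ft_force: [0.6, -0.1, -0.2]
finger_gap: -0.3
grip_force: 0.0
time: 14.2
tool_pos: [747.3, -204.1, 440.9]
tcp_rot: [-180.0, 0.0, 168.4]
ft_force: [-0.8, -0.2, 0.5]
finger_gap: -0.2
grip_force: 0.0
14.2 press xyz [-206.9 -227.   440.9] rot [-180.     0.   168.4] F press [-0.4  0.7  0.5] gap -0.2
side mark -1.2 depth 28.0
282 180
```

View pics/q3.png

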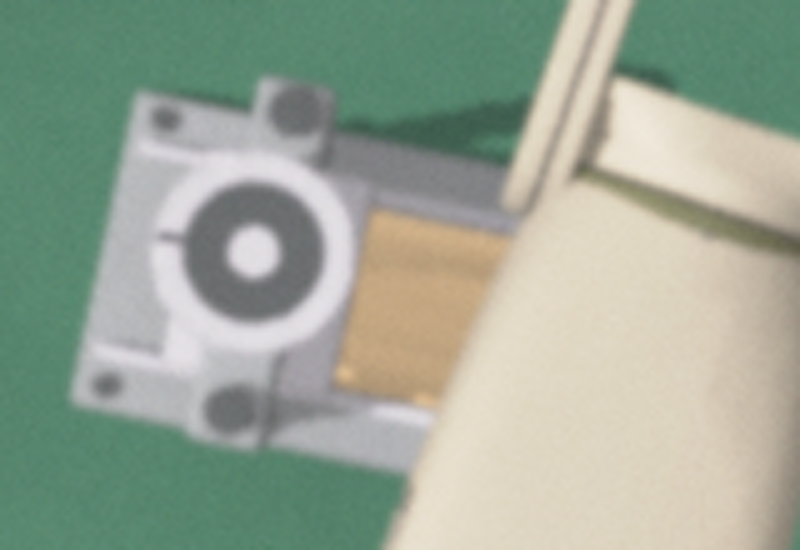

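The wheel line at (168,236) from hub (254,250) is back where it started, within about 2°: two full turns. The board hasn't moved. Next I'll bring the fingertip down behind the batten.

```bash
python3 -m jog '0.5 0.2 0 0 0 -0.005 1;0.5 0.2 0 0 0 0 1;0.5 0.2 0 0 0 0 1;0.5 0.11 0 0 0 0 1;0.27 0 0 0 0 0 1'; python3 -m jog '0 0 0.4 0 0 0 1;0 0 0.5 0 0 0 1;0 0 0.4 0 0 0 1;0 0 0 0 0 0 1'; python3 -c "
from h import *;st()
b=snapshot('side')
u,v=np.int32(proj(b,[540,-80,100]));B=cv2.resize(b['img'][v-60:v+80,u-100:u+80],None,fx=4,fy=4,interpolation=2)
cv2.imwrite('pics/q4.png',B[:,:,::-1])"
```

```text
time: 14.92
tool_pos: [537.5, -84.2, 441.2]
tcp_rot: [180.0, 0.0, 169.2]
ft_force: [0.3, -0.2, 0.5]
finger_gap: -0.0
grip_force: 0.0
time: 15.42
tool_pos: [537.7, -85.4, 307.3]
tcp_rot: [180.0, -0.4, 169.1]
ft_force: [-0.1, 0.2, 1.5]
finger_gap: -0.4
grip_force: 0.0
15.43 press xyz [-131.6    1.7  307.3] rot [180.   -0.4 169.1] F press [0.1 0.1 1.5] gap -0.4
```

View pics/q4.png

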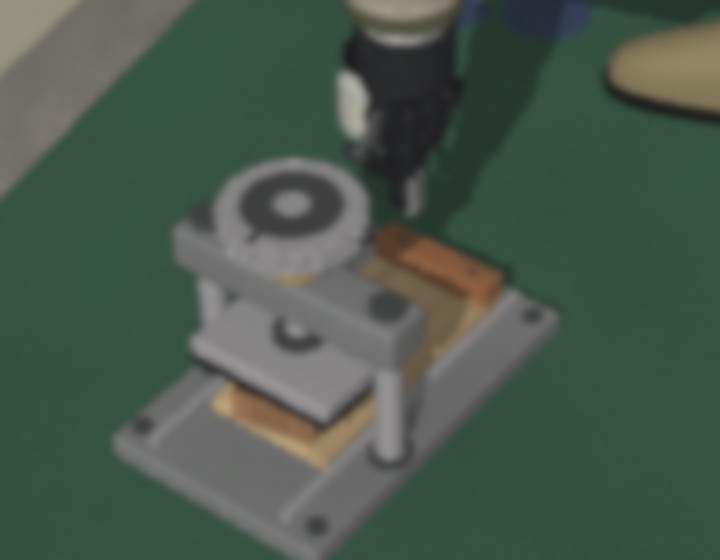

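The shut fingertip at about (410,205) is above the board, on the press side of the batten, and the plate is lifted. I'll lower it beside the wheel and feel for the batten.

```bash
python3 -m jog '0 -0.05 0.4 0 0 0.007 1;0 0 0.4 0 0 0 1;0 0 0.12 0 0 0 1;0 0 0 0 0 0 1'; python3 -c "from h import *;st()"; python3 -m jog '0 -0.06 0 0 0 0 1;0 -0.06 0 0 0 0 1;0 0 0 0 0 0 1';python3 -c "from h import *;st()"
```

```text
time: 15.98
tool_pos: [539.0, -92.1, 220.1]
tcp_rot: [-180.0, 0.1, 168.6]
ft_force: [-0.2, 0.3, 0.5]
finger_gap: -0.1
grip_force: 0.0
15.97 press xyz [-137.9   -0.8  220.1] rot [-1.800e+02  1.000e-01  1.686e+02] F press [0.3 0.2 0.5] gap -0.1
time: 16.35
tool_pos: [536.6, -104.6, 220.3]
tcp_rot: [180.0, 0.2, 168.5]
ft_force: [0.9, 1.2, 2.8]
finger_gap: 0.1
grip_force: 1.2
16.35 press xyz [-150.6   -1.   220.3] rot [180.    0.2 168.5] F press [ 1.4 -0.6  2.8] gap 0.1
```

```bash
python3 -m jog '0 0.03 0 0 0 0 1;0 0 0.06 0 0 0 1;0 -0.03 0 0 0 0 1;0 -0.04 0 0 0 0 1;0 -0.06 0 0 0 0 1';python3 -c "from h import *;st()"; python3 -m jog '0 -0.08 0 0 0 0 1;0 -0.1 0 0 0 0 1;0 -0.1 0 0 0 0 1;0 -0.1 0 0 0 0 1;0 -0.1 0 0 0 0 1';python3 -c "from h import *;st()"
```

```text
time: 16.98
tool_pos: [533.7, -113.9, 212.5]
tcp_rot: [180.0, -0.0, 168.6]
ft_force: [0.5, 1.1, -1.2]
finger_gap: 0.1
grip_force: 0.8
16.98 press xyz [-160.4    0.   212.5] rot [180.   -0.  168.6] F press [ 1.2 -0.3 -1.2] gap 0.1
time: 17.6
tool_pos: [524.2, -161.6, 212.7]
tcp_rot: [-180.0, 0.0, 168.6]
ft_force: [0.3, 1.0, -1.1]
finger_gap: 0.2
grip_force: 0.8
17.6 press xyz [-209.     0.   212.7] rot [-180.     0.   168.6] F press [ 1.1 -0.  -1.1] gap 0.2
```

```bash
python3 -m jog '0 -0.1 0 0 0 0 1;0 -0.1 0 0 0 0 1;0 -0.1 0 0 0 0 1;0 -0.08 0 0 0 0 1;0 -0.05 0 0 0 0 1';python3 -m jog '0 -0.02 0 0 0 0 1;0 0.03 0 0 0 0 1;0 0.04 0 0 0 0 1;0 0 -0.4 0 0 0 1;0 0 -0.6 0 0 0 1'; python3 -m jog '0 -0.2 -0.6 0 0 0 1;-0.3 -0.5 -0.3 0 0 0 1;-0.5 -0.5 0 0 0 0 1;-0.5 -0.5 0 0 0 0 1;-0.5 -0.3 0 0 0 0 1'; python3 -c "
from h import *;st();mark(-60,60,2)
b=snapshot('top');B=cv2.resize(b['img'][130:250,235:395],None,fx=5,fy=5,interpolation=2)
cv2.imwrite('pics/f1.png',B[:,:,::-1])
b=snapshot('side');B=cv2.resize(b['img'][150:300,220:400],None,fx=4,fy=4,interpolation=2)
cv2.imwrite('pics/f2.png',B[:,:,::-1])"
```

```text
time: 18.23
tool_pos: [515.8, -203.5, 212.7]
tcp_rot: [180.0, 0.0, 168.5]
ft_force: [1.3, 2.7, -0.2]
finger_gap: 0.1
grip_force: 1.1
time: 18.85
tool_pos: [515.9, -197.1, 311.4]
tcp_rot: [179.9, -0.3, 168.6]
ft_force: [0.6, -1.5, 0.6]
finger_gap: 0.4
grip_force: 0.0
time: 19.48
tool_pos: [644.2, -415.3, 400.9]
tcp_rot: [-180.0, 0.0, 168.5]
ft_force: [0.4, -0.7, 1.1]
finger_gap: -0.3
grip_force: 0.0
19.48 press xyz [-434.2 -167.3  400.9] rot [-180.     0.   168.5] F press [-0.7 -0.6  1.1] gap -0.3
side mark -1.3 depth 28.0
```

View pics/f1.png

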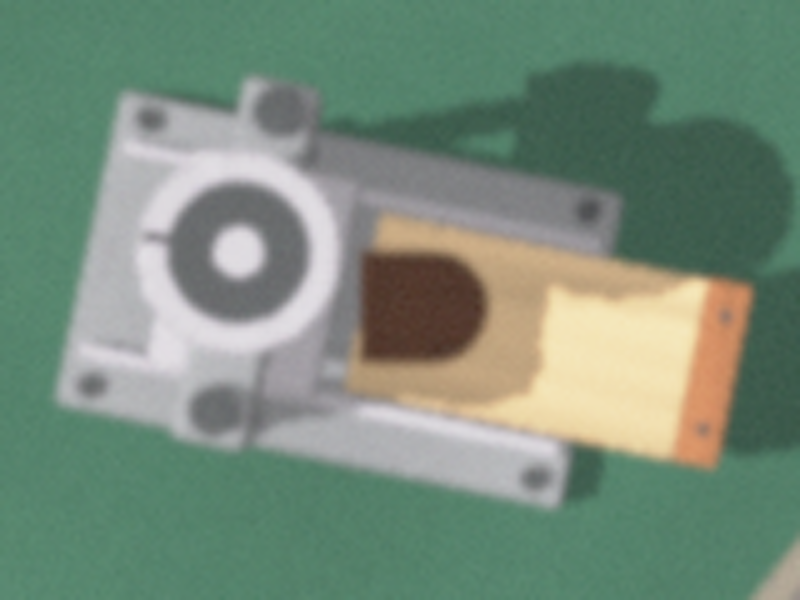

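View pics/f2.png

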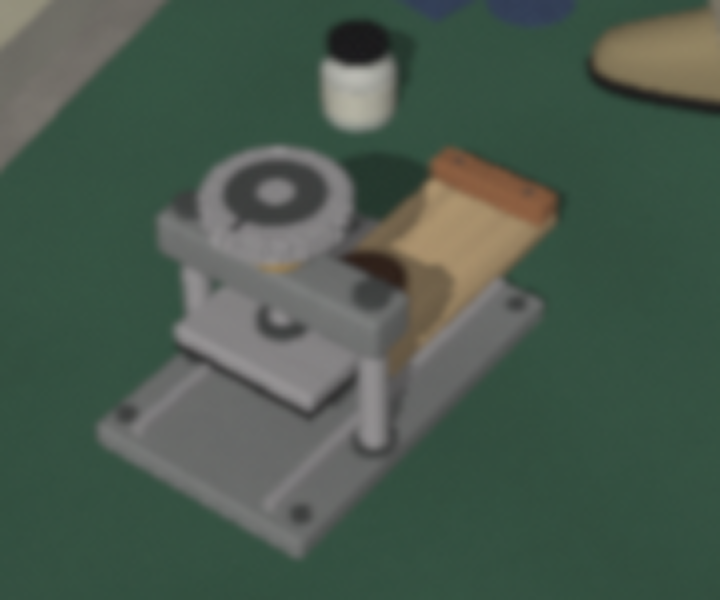

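The D-shaped heel at (362–487, 305) is entirely visible on its board, with bed showing between it and the plate edge at about x=335. The jar, boot and press are untouched. One last numeric check of the wheel angle against the first picture and of the heel gap.

Run:
```python
from h import *
s=snapshot("top")
def ang(im,z):
    g=cv2.cvtColor(im,cv2.COLOR_RGB2GRAY).astype(np.float32)
    hub=ray(s,282.6,180.4,212) # refine by dark ring centroid
    m=np.zeros(g.shape,np.uint8);cv2.circle(m,(283,180),15,1,-1)
    d=((g<165)&(m>0)).astype(np.uint8);k=max(cv2.findContours(d,0,1)[0],key=cv2.contourArea)
    (cx,cy),r,_=(*cv2.minEnclosingCircle(k),0);e=cv2.fitEllipse(cv2.convexHull(k)) 
    c=ray(s,*e[0],z);A=np.arange(-30,30,.5);v=0
    for R in(42,44,46):
        P=np.float32([proj(s,[c[0]+R*np.cos(np.radians(a+78.7)),c[1]+R*np.sin(np.radians(a+78.7)),z]) for a in A]);v=v+cv2.remap(g,P[None,:,0],P[None,:,1],1)[0]/3
    w=np.clip(np.median(v)-12-v,0,None);return c,e[0],round((w@A)/w.sum(),1),w.max()
print(ang(cv2.imread("pics/top0.png")[:,:,::-1].copy(),212));print(ang(s["img"],224))
f=lambda u,v,z:pr(ray(s,(u+.5)/5-.5+235,(v+.5)/5-.5+130,z))
print("heel rear",f(362,255,66),f(362,360,66),"batten inner",f(705,280,56),f(678,460,56))
```

```text
(array([565.6,  44.2, 212. ]), (282.51849365234375, 180.37298583984375), np.float64(-0.4), np.float32(44.303894))
(array([565.7,  44.1, 224. ]), (282.2377624511719, 179.94619750976562), np.float64(1.7), np.float32(50.141113))
heel rear [-58.5 -25.5  66. ] [-71.3  36.3  66. ] batten inner [-264.8  -53.5   56. ] [-270.    56.5   56. ]
```

```bash
python3 -c "
from bench import *
print(hand_in())"
```

```text
the job is handed in; nothing more can be done
None
```

The job is handed in: the hand wheel measures about two full turns open (roughly 722°), and the board is drawn out about 104 mm with the heel block lying on it, about 8 mm clear of the pressure plate at its nearest corner; the jar, hammer and boot were not touched.

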